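# Feel a test cassette home in the reader and hold it for the reading

## Robot

A 6-joint arm with a two-finger parallel gripper is mounted at the origin on a cart in front of the work surface, level with it; the furniture and walls round the work are solid. World frame = base frame: x ahead of the robot, y to its left, z up, the work surface at z = 0. Lengths are in m, angles in degrees, forces in N, time in s.
With the tool pointing down it reaches from about 0.425 to 1.125 m from the base axis. Payload 14.9 kg.
Tool frame: the origin (TCP) lies at the very end of the fingers, on their centre line; the grasp point (between the pads) lies manip.grip_point_offset behind it (manip.grip_point_offset is the distance from the TCP to the grasp point, in m); z points along the fingers, y is the line along which they close (so a half turn about z gives the same grasp; the last joint's range is limited). The gripper opens to 91 mm and grips with 3 to 60 N. Pads are 32 mm wide; open, the fingers measure 118 mm over their backs; the gripper's body (76 mm by 178 mm) begins 60 mm behind the grasp point.
Start: joints at [-68.658, 21.709, 99.362, -0, 58.929, -1.908], TCP at [0.276, -0.643, 0.214] pointing down, gripper open.
Joint ranges: [-158.91, 158.91], [-42.39, 125.64], [0.06, 152.35], [-60.88, 240.88], [17.5, 164.5], [-176.32, 176.32]. Speed limits (degrees/s): [108.29, 108.29, 136.94, 180, 180, 180].

## Interface

Orientations are given as [roll, pitch, yaw] about the fixed x, y, z axes, in that order (R = Rz(yaw) Ry(pitch) Rx(roll)).
In Python, from station import manip, eyes gives the robot as it stands.
- The arm moves only by the shell command python3 -m handwheel 'ROWS' [OPENING] [FORCE]. ROWS is JSON, a list of rows, each a list of 6 numbers: the shift along the tool's x, y, z normalised to -1 to 1, where 1 is 0.3 m, then the turn, a rotation vector about the tool's x, y, z normalised to -1 to 1, where 1 is 1.5 rad. In form: [[x, y, z, rx, ry, rz], ...]. A call has 1 to 8 rows; each row is the pose to reach, as a shift and turn from the pose commanded when the call began, along the tool's axes at that moment; what a row does not reach only later rows make up. A row lasts 1/12 s, in which the tool goes at most 41.7 mm and 7.16 degrees, less where a joint would pass 70% of its speed; a pose out of reach is approached as far as the arm can. A call with a number of a shift or a turn outside -1 to 1 is refused whole. A call with a gripper value outside its range is refused whole. OPENING is the opening, from -1 (shut) to 1 (fully open), set as the call begins (- or left out, the last holds). The fingers move at their own pace and stop on an object; FORCE is the grip in N (left out, the last holds). Time passes only in rows, so rows that repeat a pose let the fingers close. It gives the time, the measured TCP pose, the force, the opening and the grip force at its end, in the units of the state.
- manip.observe(): the state, without advancing time (a new reading comes with each control period).
- eyes.snapshot(name): name is "side" or "top"; returns (picture, depth): 480x640x3 uint8, blue, green, red; 480x640 float32, m along the optical axis (not along the pixel's ray), 0 where there is no reading.
- eyes.camera_model(name): a dict with "fx", "fy", "cx", "cy" (pixels), "distortion" ([k1, k2, p1, p2, k3] as OpenCV has them; the pictures are not rectified), "rvec" (rotation vector, rad) and "tvec" (3), from world to camera coordinates, as OpenCV has them. Camera axes: x right, y down, z forward; pixel columns grow to the right and rows downward; lengths in m; the calibration is good to about 2 mm. A picture is of the moment at which its call begins. camera_model takes no time and is no camera call.
- manip.hand_in(): hands the job in; it is judged then, once.
The state is a dict: "clock": time; "joints": joint angles; "joint_vel": joint speeds; "joint_torque": joint torques, N m; "tcp_pos": TCP position; "orientation": TCP orientation; "wrist_force": force on the tool from outside, world axes, zero at the start; "torque": the same for the moment, N m; "width": finger opening in m; "gripper_force": force on a finger pad.
Only numpy, scipy, OpenCV 4.12 (cv2) and the standard library are available. Lean on these libraries where they do the work, as an engineer would, in place of code of your own. Each camera call takes 0.05 s, during which the arm holds its last target. There are 200 camera calls.

## Task

Pick up the single test cassette that lies by itself on the near right of the cassette reader (seen from the robot) and slide it, flat and face up with the round sample well staying outside, along the reader's loading tongue and in under the lip of its slot. Inside, out of sight, sits a sprung seat: feel for it, press the cassette on against the spring until it is fully home at the hard stop, without forcing it, and finish while still holding it pressed home there for the reading. Leave the other things on the bench where they are.

Things in the scene. Friction and masses are not known exactly. Their poses are not given: they have to be found in the camera images.
- cassette: flat white test cassette, a box 66 mm long (x), 18 mm wide (y), 5 mm thick, about 14 g; face up on the bench by itself (the others lie in rows at the left, fixed). Origin in the middle of its underside, z up out of its face; +x points to the nose end that goes into the reader, the round sample well is near the -x (tail) end
- cassette_nose (a point): middle of the cassette's nose end face (+33 mm along its x, 2.5 mm above its underside)
- cassette_tail (a point): middle of the tail end face (-33 mm along its x). Take the cassette across its 18 mm width within 20 mm of the tail, so that the fingers stay clear of the reader's front
- reader: white cassette reader fixed to the bench: housing 150 mm long, 112 mm wide, 42 mm high, dark display on top. Origin on the bench top under the middle of the slot mouth in its front face; +x runs level into the slot. A loading tongue 14 mm wide, its top 12 mm above the bench, sticks out 67 mm in front of the mouth; the cassette rides on it, 2 mm over at each side
- slot_mouth (a point): middle of the slot mouth at floor level (reader x 0, y 0, z 12 mm). The slot's floor carries on level from the tongue; its roof, the lip, is 7.5 mm above the floor, turned up to 9 mm or more at the mouth. The slot tapers from 28 mm wide at the mouth to 20 mm at 9 mm depth and goes on 20 mm wide
- seat (a joint): travel of the sprung seat in the slot along the reader's +x, m: 0 at rest, 0.008 at the hard stop. Its rest face lies 10 to 26 mm behind the mouth (reset each time, hidden), so a cassette fully home sticks out 32 to 48 mm. The spring gives 2.5 N at first touch, 6 N at the stop, then it is rigid: 10 to 15 N is ample, over 30 N breaks it. Let go, it pushes back out
- timer: round white kitchen timer with a bar on top, 68 mm across, 52 mm high, stands right of the reader; origin under its centre; a bystander, leave alone
- pen: pen lying near the front edge, 118 mm long, 11 mm thick; origin under its middle; a bystander, leave alone
- vial: small capped sample vial lying on its side, 70 mm long, 15 mm thick; origin under its middle; a bystander, leave alone
- roll: roll of paper labels lying flat, 61 mm across, 25 mm high; origin under its centre; a bystander, leave alone
Not all that is in view belongs to the job. What is shaped like the cassette but black or yellow is not meant.

How it is judged:
By the outcome, as a careful person would: the job done as asked, in the order asked, and still so for the second after the job is handed in, while the arm keeps its last pose, push and grip.
It also fails if it takes over 54 s, if anything falls off the work surface, if the arm or the gripper's body presses on something with over 40 N, if the wrist force passes 120 N, or if a joint passes its speed limit or range.

## Working session

There is one attempt and no reset: what is moved stays moved. The work goes in short steps, Python scripts to look and compute and a shell command to move; the robot and the scene stay as the last step left them, time stands still between calls to the robot, and variables do not carry over. Pictures are saved under pics/ and viewed, at most 10 in all, crops included, and the job is handed in when it is done.

```bash
ls; mkdir -p pics; python3 - <<'E'
from station import manip, eyes
import cv2,numpy as np
print(manip.observe(), manip.grip_point_offset)
for n in("top","side"):
    p,d=eyes.snapshot(n); cv2.imwrite(f"pics/{n}0.png",p); np.save(f"pics/{n}0.npy",d); print(n,eyes.camera_model(n))
E
```

```text
pics
{'clock': 0.0, 'joints': array([-6.86572417e+01,  2.17387865e+01,  9.93972854e+01,  4.13914648e-04,
        5.89283895e+01, -1.91022360e+00]), 'joint_vel': array([ 0.03929723,  0.04153168, -0.04542622,  0.01239554, -0.00747503,
        0.01432208]), 'joint_torque': array([-3.40808707e-03, -7.63719535e+01, -4.34372377e+01,  6.49738312e-02,
        4.24102508e-02, -1.11465220e-04]), 'tcp_pos': array([ 0.27617386, -0.64276538,  0.21327045]), 'orientation': array([-1.79935586e+02, -2.50281383e-03,  2.32527666e+01]), 'wrist_force': array([-0.76076587,  0.03458874,  0.55052763]), 'torque': array([-0.01745134,  0.00599752, -0.00197359]), 'gripper_force': 0.0, 'width': 0.0912032296664007} 0.0188
top {'fx': 521.6972695452281, 'fy': 521.6972695452281, 'cx': 316.2793077796268, 'cy': 230.99131298392547, 'distortion': array([0.05004495, 0.        , 0.        , 0.        , 0.        ]), 'rvec': array([ 2.13879816, -2.17567321,  0.14387859]), 'tvec': array([-0.14980476,  0.5094449 ,  0.83560453])}
side {'fx': 544.7923426417531, 'fy': 544.7923426417531, 'cx': 312.5683669806942, 'cy': 233.85872233198106, 'distortion': array([-0.1265701,  0.       ,  0.       ,  0.       ,  0.       ]), 'rvec': array([ 1.90331143, -0.43898696,  0.31896718]), 'tvec': array([-0.52117509,  0.07786093,  0.88305714])}
```

View pics/top0.png

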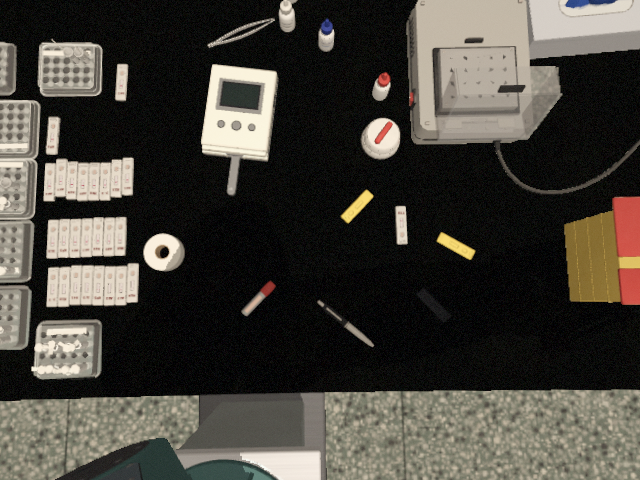

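View pics/side0.png

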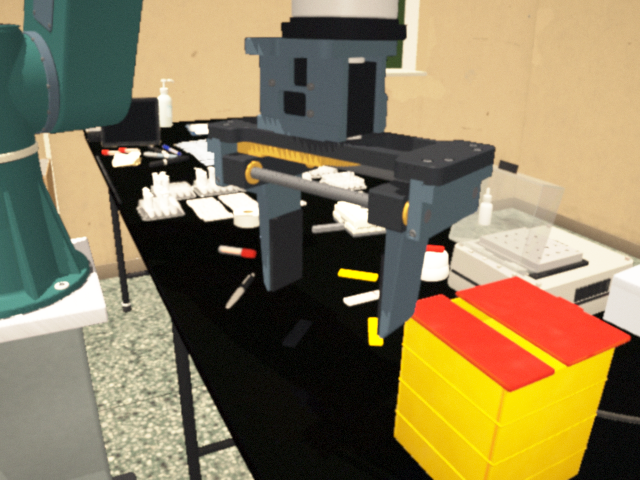

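Top view: reader at (240,113) with its tongue from (238,155) to (232,193). The candidates are white (401,225), yellow (357,206) and (456,246), black (433,304), and the white rows at left (45–135, 60–305). The lone white one at (401,225) fits, being white, by itself and near right of the reader. I'll confirm it in a crop and measure.

```bash
cat > h.py <<'E'
import cv2,numpy as np
from station import manip,eyes
def ray(n,uv,z):
    m=eyes.camera_model(n);K=np.array([[m['fx'],0,m['cx']],[0,m['fy'],m['cy']],[0,0,1]])
    R=cv2.Rodrigues(m['rvec'])[0];c=-R.T@m['tvec']
    q=cv2.undistortPoints(np.float32(uv).reshape(-1,1,2),K,m['distortion']).reshape(-1,2)
    d=np.c_[q,np.ones(len(q))]@R
    return c+d*((z-c[2])/d[:,2])[:,None]
def proj(n,P):
    m=eyes.camera_model(n);K=np.array([[m['fx'],0,m['cx']],[0,m['fy'],m['cy']],[0,0,1]])
    return cv2.projectPoints(np.float32(P),m['rvec'],m['tvec'],K,m['distortion'])[0].reshape(-1,2)
def rect(n,mask,z):
    """largest contour cast to plane z -> centre, size, angle (deg) of long axis"""
    c=max(cv2.findContours(mask.astype(np.uint8),cv2.RETR_EXTERNAL,cv2.CHAIN_APPROX_NONE)[0],key=cv2.contourArea)
    P=ray(n,c.reshape(-1,2),z)[:,:2]
    (x,y),(w,h),a=cv2.minAreaRect(np.float32(P*1000))
    if w<h:w,h,a=h,w,a+90
    return np.round([x,y,w,h,(a+90)%180-90],1),P
E
python3 - <<'E'
from h import *
p=cv2.imread('pics/top0.png');d=np.load('pics/top0.npy')
def m(x0,x1,y0,y1,lo,hi=256):
    k=np.zeros(p.shape[:2],bool);g=p.max(2);k[y0:y1,x0:x1]=((g>lo)&(g<hi))[y0:y1,x0:x1];return k
r,_=rect('top',m(385,420,195,255,90),.005);print('cassette',r)
r,P=rect('top',m(220,246,162,200,60),.012);print('tongue',r)
# tongue rows
k=m(220,246,158,200,60)
for v in range(158,198,3):
    u=np.flatnonzero(k[v]); 
    if len(u):print(v,u.min(),u.max(),ray('top',[[u.min(),v],[u.max(),v]],.012)[:,:2].round(4).tolist())
r,_=rect('top',m(190,290,55,161,160),.042);print('reader',r)
a=cv2.resize(p[190:260,370:440],None,fx=7,fy=7,interpolation=cv2.INTER_CUBIC)
b=cv2.resize(p[130:200,205:275],None,fx=4.2,fy=7,interpolation=cv2.INTER_CUBIC)
cv2.imwrite('pics/crop1.png',np.hstack([a,b]))
for v in range(150,164,2):print(v,d[v,238],d[v,250])
E
```

```text
cassette [ 5.185e+02 -3.045e+02  6.640e+01  1.890e+01  4.000e-01]
tongue [603.8 -15.7  59.2  16.2  -7.6]
158 231 245 [[0.6395, -0.0132], [0.6391, -0.0373]]
161 230 239 [[0.6342, -0.0114], [0.6339, -0.027]]
164 230 239 [[0.6288, -0.0114], [0.6286, -0.027]]
167 230 238 [[0.6235, -0.0115], [0.6233, -0.0252]]
170 229 238 [[0.6183, -0.0097], [0.618, -0.0252]]
173 229 237 [[0.613, -0.0098], [0.6128, -0.0235]]
176 228 237 [[0.6077, -0.008], [0.6075, -0.0235]]
179 228 236 [[0.6024, -0.0081], [0.6022, -0.0218]]
182 228 236 [[0.5971, -0.0081], [0.5969, -0.0218]]
185 227 236 [[0.5919, -0.0064], [0.5917, -0.0218]]
188 227 235 [[0.5866, -0.0064], [0.5864, -0.0201]]
191 227 235 [[0.5814, -0.0064], [0.5812, -0.0201]]
194 228 234 [[0.5761, -0.0081], [0.576, -0.0184]]
reader [711.8 -31.3 155.8 114.   -7.4]
150 0.8825577 0.88153553
152 0.8827823 0.88315976
154 0.8958644 0.88429296
156 0.90448564 0.8944765
158 0.9055784 0.9056516
160 0.907019 0.9194103
162 0.90581214 0.91718054
```

View pics/crop1.png

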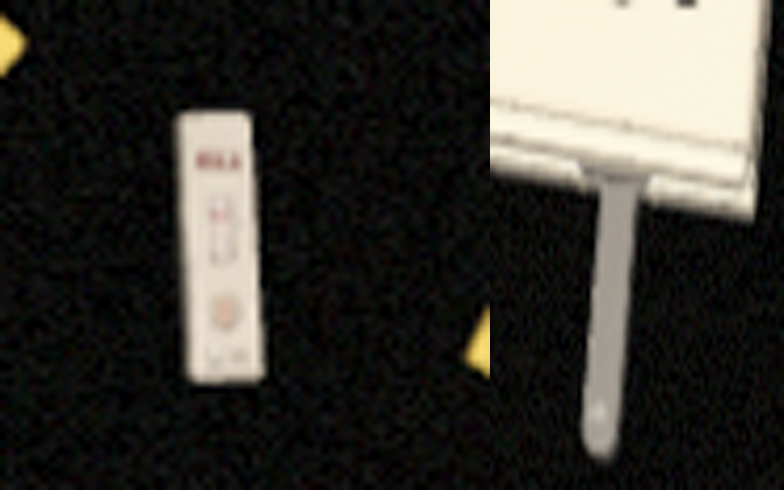

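The crop confirms it: a lone white cassette at (401,225), with the round well at the end nearest the robot (402,235). So its nose already points +x, at yaw ≈0.4°. The reader's yaw is ≈-7.5°, the tongue tip ≈(0.5745,-0.012) and the mouth ≈(0.641,-0.0205).

```bash
cat >> h.py <<'E'
def to(x,y,z,yaw):
    """units for a move to world x,y,z,yaw (tool down)"""
    from scipy.spatial.transform import Rotation as Ro
    s=manip.observe();R=Ro.from_euler('xyz',s['orientation'],degrees=True)
    T=Ro.from_euler('xyz',[180,0,yaw],degrees=True)
    t=R.inv().apply(np.array([x,y,z])-s['tcp_pos'])/.3
    print([x,y,z,yaw],t.round(4),((R.inv()*T).as_rotvec()/1.5).round(4))
E
python3 - <<'E'
from h import *
to(.33,-.33,.214,0.4); to(.4895,-.3047,.10,.4)
k=cv2.imread('pics/top0.png'); print(ray('top',[[565,225],[565,300]],.1))
E
```

```text
[0.33, -0.33, 0.214, 0.4] [ 0.5764 -0.8872 -0.0013] [-7.000e-04  1.000e-04  2.659e-01]
[0.4895, -0.3047, 0.1, 0.4] [ 1.0982 -0.7544  0.3786] [-7.000e-04  1.000e-04  2.659e-01]
[[ 0.50098712 -0.53715455  0.1       ]
 [ 0.38790589 -0.52803993  0.1       ]]
```

```bash
python3 -m handwheel '[[0.576,-0.887,0,0,0,0.266],[0.576,-0.887,0,0,0,0.266],[0.576,-0.887,0,0,0,0.266],[0.576,-0.887,0,0,0,0.266],[0.576,-0.887,0,0,0,0.266],[0.576,-0.887,0,0,0,0.266],[0.576,-0.887,0,0,0,0.266],[0.576,-0.887,0,0,0,0.266]]' -0.1; python3 - <<'E'
from h import *
to(.4895,-.3047,.08,.4)
E
```

```text
clock: 0.77
tcp_pos: [0.3296, -0.3271, 0.2134]
orientation: [-179.9, 0.0, 0.4]
wrist_force: [0.3, -1.0, -0.2]
width: 0.0421
gripper_force: 0.0
[0.4895, -0.3047, 0.08, 0.4] [ 0.5339 -0.0702  0.4445] [-0.0007  0.0004  0.0002]
```

```bash
python3 -m handwheel '[[0.534,0.07,0.444,0,0,0],[0.534,-0.07,0.444,0,0,0],[0.534,-0.07,0.444,0,0,0],[0.534,-0.07,0.444,0,0,0],[0.534,-0.07,0.444,0,0,0],[0.534,-0.07,0.444,0,0,0],[0.534,-0.07,0.444,0,0,0],[0.534,-0.07,0.444,0,0,0]]'; python3 - <<'E'
from h import *
to(.4895,-.3047,.0015,.4)
p,d=eyes.snapshot('top'); cv2.imwrite('pics/top1.png',p)
cv2.imwrite('pics/c2.png',cv2.resize(p[180:300,330:490],None,fx=5,fy=5))
q,d=eyes.snapshot('side'); cv2.imwrite('pics/side1.png',q)
E
```

```text
clock: 1.43
tcp_pos: [0.4896, -0.3082, 0.0807]
orientation: [-180.0, 0.0, 0.4]
wrist_force: [-0.9, 1.1, 0.6]
width: 0.0413
gripper_force: 0.0
[0.4895, -0.3047, 0.0015, 0.4] [-1.000e-04 -1.160e-02  2.639e-01] [-0.0003  0.0005  0.0002]
```

View pics/side1.png

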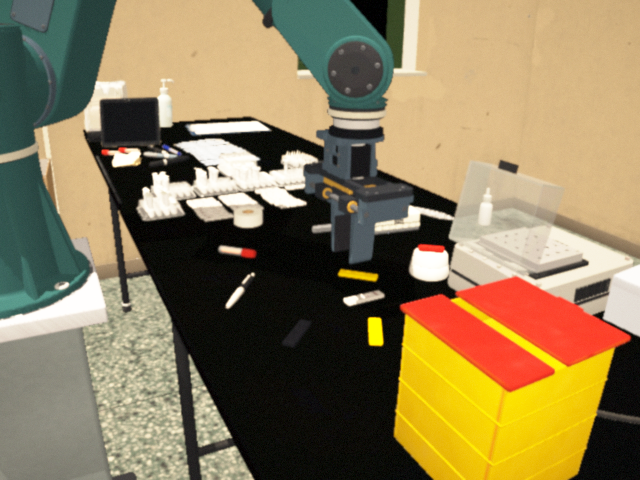

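The side view shows the fingers straddling the line of the white cassette (364,298), clear of the yellow one at (357,275). Now I descend.

```bash
python3 -m handwheel '[[0,-0.0115,0.12,0,0,0],[0,-0.0115,0.2,0,0,0],[0,-0.0115,0.24,0,0,0],[0,-0.0115,0.255,0,0,0],[0,-0.0115,0.262,0,0,0],[0,-0.0115,0.262,0,0,0],[0,-0.0115,0.262,0,0,0]]'; python3 - <<'E'
from h import *
to(.4895,-.3047,.0015,.4)
E
```

```text
clock: 2.12
tcp_pos: [0.4907, -0.3055, 0.0034]
orientation: [179.9, -0.1, 0.4]
wrist_force: [-0.0, -0.6, 0.5]
width: 0.041
gripper_force: 0.0
[0.4895, -0.3047, 0.0015, 0.4] [-0.004  -0.0028  0.0064] [ 0.0006 -0.0009 -0.0002]
```

```bash
python3 -m handwheel '[[-0.004,-0.003,0.005,0,0,0],[-0.004,-0.003,0.005,0,0,0],[-0.004,-0.003,0.005,0,0,0]]'; python3 -m handwheel '[[0,0,0,0,0,0],[0,0,0,0,0,0],[0,0,0,0,0,0],[0,0,0,0,0,0],[0,0,0,0,0,0],[0,0,0,0,0,0],[0,0,0,0,0,0],[0,0,0,0,0,0]]' -1 30
```

```text
clock: 2.37
tcp_pos: [0.489, -0.3041, 0.0011]
orientation: [180.0, -0.0, 0.4]
wrist_force: [0.6, 0.8, -0.1]
width: 0.0409
gripper_force: 0.0
clock: 3.03
tcp_pos: [0.4889, -0.304, 0.0007]
orientation: [-180.0, -0.0, 0.4]
wrist_force: [0.2, -0.0, 0.8]
width: 0.0175
gripper_force: 30.0
```

```bash
python3 -m handwheel '[[0,0,-0.05,0,0,0],[0,0,-0.15,0,0,0],[0,0,-0.3,0,0,0],[0,0,-0.3,0,0,0],[0,0,-0.3,0,0,0],[0,0,-0.3,0,0,0]]'; python3 - <<'E'
from h import *
to(.5642,-.0104,.06,-7.5)
E
```

```text
clock: 3.53
tcp_pos: [0.4888, -0.304, 0.0905]
orientation: [180.0, -0.0, 0.4]
wrist_force: [-0.5, -0.2, -0.5]
width: 0.0173
gripper_force: 30.0
[0.5642, -0.0104, 0.06, -7.5] [ 0.258  -0.9769  0.1015] [ 0.0001 -0.0002  0.0918]
```

```bash
python3 -m handwheel '[[0.258,-0.1,0,0,0,0.092],[0.258,-0.977,0,0,0,0.092],[0.258,-0.977,0,0,0,0.092],[0.258,-0.977,0,0,0,0.092],[0.258,-0.977,0,0,0,0.092],[0.258,-0.977,0,0,0,0.092],[0.258,-0.977,0,0,0,0.092],[0.258,-0.977,0,0,0,0.092]]';python3 -m handwheel '[[0,0,0,0,0,0],[0,0,0.1,0,0,0],[0,0,0.15,0,0,0],[0,0,0.15,0,0,0],[0,0,0.15,0,0,0],[0,0,0.15,0,0,0]]'; python3 - <<'E'
from h import *
to(.5642,-.0104,.018,-7.5)
p,d=eyes.snapshot('top'); cv2.imwrite('pics/top2.png',p)
a=cv2.resize(p[130:230,180:310],None,fx=4.5,fy=4.5,interpolation=cv2.INTER_CUBIC)
q,d=eyes.snapshot('side'); cv2.imwrite('pics/side2.png',q)
c=proj('side',[[.6,-.02,.03]])[0].astype(int);print(c)
b=cv2.resize(q[c[1]-30:c[1]+30,c[0]-60:c[0]+60],None,fx=4.5,fy=4.5,interpolation=cv2.INTER_CUBIC)
h=np.zeros((600,800,3),np.uint8); cv2.imwrite('pics/c3.png',a); cv2.imwrite('pics/c4.png',b)
E
```

```text
clock: 4.2
tcp_pos: [0.5631, -0.0075, 0.0888]
orientation: [180.0, 0.2, -7.5]
wrist_force: [0.4, -1.1, 0.2]
width: 0.0175
gripper_force: 30.0
clock: 4.7
tcp_pos: [0.5642, -0.0108, 0.0456]
orientation: [180.0, 0.0, -7.5]
wrist_force: [0.5, -0.0, -0.0]
width: 0.0172
gripper_force: 30.0
[0.5642, -0.0104, 0.018, -7.5] [-0.0002 -0.0012  0.0922] [ 0.      0.0004 -0.0005]
[324 217]
```

View pics/c3.png

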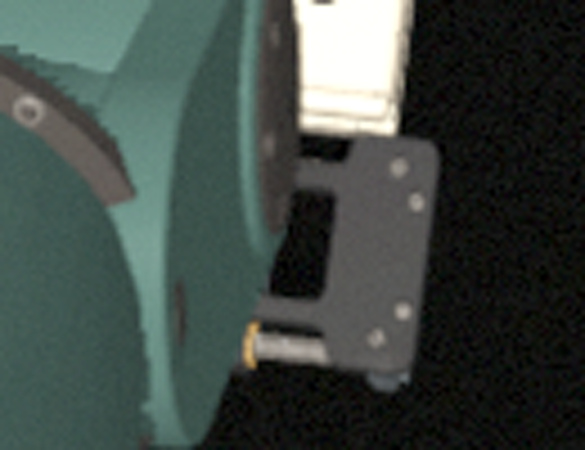

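View pics/c4.png

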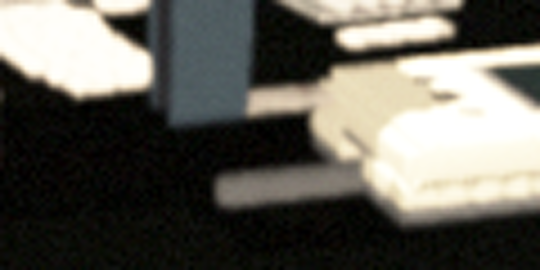

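The top view is blocked by the arm, with the gripper plate at (265,185). The side crop shows the cassette level in the fingers (about px (325,209)), above and in line with the tongue (312–345, 227–232). I'll lower and then go by feel.

```bash
python3 -m handwheel '[[0,-0.001,0.05,0,0,0],[0,-0.001,0.09,0,0,0],[0,-0.001,0.1,0,0,0],[0,-0.001,0.1,0,0,0],[0,-0.001,0.1,0,0,0]]'; python3 -m handwheel '[[0,0,0.004,0,0,0],[0,0,0.004,0,0,0],[0,0,0.004,0,0,0]]';  python3 -m handwheel '[[0,0,0.003,0,0,0],[0,0,0.003,0,0,0],[0,0,0.003,0,0,0]]'; python3 - <<'E'
from h import *
s=manip.observe();print(s['wrist_force'],s['torque'])
q,d=eyes.snapshot('side')
b=cv2.resize(q[180:250,280:400],None,fx=6,fy=6,interpolation=cv2.INTER_CUBIC);cv2.imwrite('pics/c5.png',b)
E
```

```text
clock: 5.22
tcp_pos: [0.5643, -0.0102, 0.0158]
orientation: [180.0, 0.0, -7.5]
wrist_force: [0.4, -0.1, 0.3]
width: 0.0171
gripper_force: 30.0
clock: 5.47
tcp_pos: [0.5645, -0.0101, 0.0148]
orientation: [-180.0, -0.0, -7.5]
wrist_force: [0.2, 0.3, -0.5]
width: 0.0173
gripper_force: 30.0
clock: 5.72
tcp_pos: [0.5643, -0.0101, 0.0136]
orientation: [180.0, -0.0, -7.5]
wrist_force: [0.4, -0.1, -0.2]
width: 0.0173
gripper_force: 30.0
[ 0.4210325  -0.05849798 -0.16817641] [ 0.03435537  0.02745032 -0.01506548]
```

View pics/c5.png

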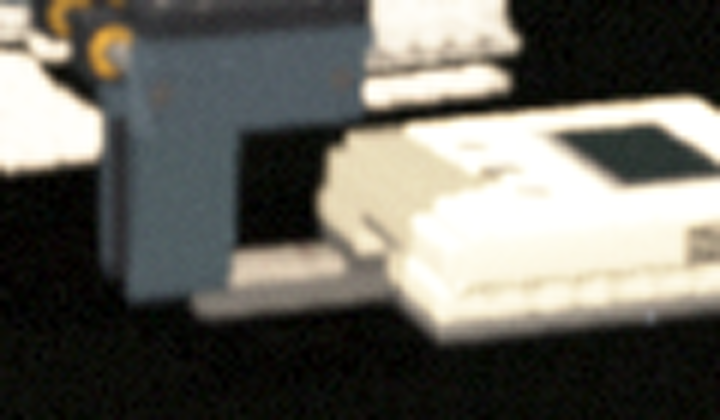

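The side crop shows the cassette (230–350,262) lying parallel just over the tongue, its nose just short of the slot (~385,250). I'll feel for the tongue.

```bash
for i in 1 2; do python3 -m handwheel '[[0,0,0.002,0,0,0],[0,0,0.002,0,0,0],[0,0,0.002,0,0,0]]'; done
```

```text
clock: 6.02
tcp_pos: [0.5643, -0.0101, 0.0129]
orientation: [-180.0, 0.0, -7.5]
wrist_force: [-0.4, -0.3, 0.1]
width: 0.0171
gripper_force: 30.0
clock: 6.27
tcp_pos: [0.5643, -0.0101, 0.0125]
orientation: [180.0, 0.0, -7.5]
wrist_force: [-1.5, 0.7, 5.2]
width: 0.0173
gripper_force: 30.0
```

Contact found. I'll ease up 0.3 mm and slide in.

```bash
python3 -m handwheel '[[0,0,-0.001,0,0,0],[0.01,0,-0.001,0,0,0],[0.02,0,-0.001,0,0,0],[0.03,0,-0.001,0,0,0],[0.03,0,-0.001,0,0,0]]'; for i in 1 2 3; do python3 -m handwheel '[[0.005,0,0,0,0,0],[0.01,0,0,0,0,0],[0.01,0,0,0,0,0]]'; done
```

```text
clock: 6.68
tcp_pos: [0.5741, -0.0114, 0.0127]
orientation: [-180.0, -0.0, -7.5]
wrist_force: [0.2, 0.2, -1.1]
width: 0.0177
gripper_force: 30.0
clock: 6.93
tcp_pos: [0.5765, -0.0117, 0.0127]
orientation: [-180.0, -0.0, -7.5]
wrist_force: [-0.2, -0.1, 1.1]
width: 0.017
gripper_force: 30.0
clock: 7.18
tcp_pos: [0.5795, -0.0121, 0.0126]
orientation: [-180.0, -0.0, -7.5]
wrist_force: [1.0, -0.6, 0.8]
width: 0.0171
gripper_force: 30.0
clock: 7.43
tcp_pos: [0.5825, -0.0125, 0.0127]
orientation: [-180.0, -0.0, -7.5]
wrist_force: [-0.3, -0.7, 0.4]
width: 0.0173
gripper_force: 30.0
```

```bash
for i in 1 2 3 4; do python3 -m handwheel '[[0.004,0,0,0,0,0],[0.007,0,0,0,0,0],[0.007,0,0,0,0,0]]' | egrep 'tcp|wrist'; done
```

```text
tcp_pos: [0.5844, -0.0128, 0.0126]
wrist_force: [-0.2, -0.7, 1.3]
tcp_pos: [0.5866, -0.0131, 0.0126]
wrist_force: [-0.3, -0.3, 1.7]
tcp_pos: [0.5887, -0.0133, 0.0127]
wrist_force: [0.9, -0.2, 1.9]
tcp_pos: [0.5908, -0.0136, 0.0126]
wrist_force: [0.5, -0.4, 1.9]
```

```bash
for i in 1 2 3; do python3 -m handwheel '[[0.004,0,0,0,0,0],[0.007,0,0,0,0,0],[0.007,0,0,0,0,0],[0.007,0,0,0,0,0]]' | egrep 'tcp|wrist'; done; python3 -c "
from station import manip;print(manip.observe()['torque'])"
```

```text
tcp_pos: [0.5929, -0.0139, 0.0127]
wrist_force: [-0.3, -1.4, 0.8]
tcp_pos: [0.5949, -0.0142, 0.0126]
wrist_force: [0.6, -1.0, 1.4]
tcp_pos: [0.597, -0.0144, 0.0127]
wrist_force: [0.7, -0.1, 0.9]
[ 0.02579749 -0.07912423  0.01468866]
```

```bash
for i in 1 2 3; do python3 -m handwheel '[[0.004,0,0,0,0,0],[0.007,0,0,0,0,0],[0.007,0,0,0,0,0],[0.007,0,0,0,0,0]]' | egrep 'tcp|wrist'; done
```

```text
tcp_pos: [0.599, -0.0147, 0.0127]
wrist_force: [0.3, 0.0, 0.4]
tcp_pos: [0.6011, -0.015, 0.0126]
wrist_force: [-0.2, -0.7, 1.1]
tcp_pos: [0.6032, -0.0153, 0.0126]
wrist_force: [0.7, -0.4, 1.4]
```

```bash
for i in 1 2; do python3 -m handwheel '[[0.004,0,0,0,0,0],[0.007,0,0,0,0,0],[0.007,0,0,0,0,0],[0.007,0,0,0,0,0]]' | egrep 'tcp|wrist|width'; done; python3 - <<'E'
from h import *
q,d=eyes.snapshot('side')
b=cv2.resize(q[180:250,280:400],None,fx=6,fy=6,interpolation=cv2.INTER_CUBIC);cv2.imwrite('pics/c6.png',b)
E
```

```text
tcp_pos: [0.6042, -0.0154, 0.0126]
wrist_force: [-7.2, 1.0, 9.2]
width: 0.0173
tcp_pos: [0.6059, -0.0156, 0.0126]
wrist_force: [-8.8, 0.6, 12.5]
width: 0.0171
```

View pics/c6.png

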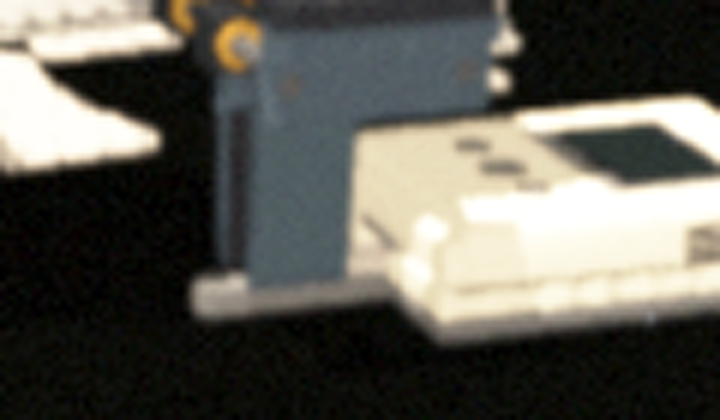

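The side crop shows the cassette under the lip with the finger (350,270) about 19 mm off the reader front. The seat has been touched at TCP x≈0.6035, but the upward force is growing. I'll ease z up a little.

```bash
python3 -m handwheel '[[0,0,-0.001,0,0,0],[0,0,-0.001,0,0,0],[0,0,-0.001,0,0,0],[0,0,-0.001,0,0,0]]' | egrep 'tcp|wrist|width';python3 -m handwheel '[[0,0,-0.001,0,0,0],[0,0,-0.001,0,0,0],[0,0,-0.001,0,0,0],[0,0,-0.001,0,0,0]]' | egrep 'tcp|wrist|width'; python3 -c "
from station import manip;s=manip.observe();print(s['torque'],s['tcp_pos'],s['orientation'])"
```

```text
tcp_pos: [0.6062, -0.0157, 0.0126]
wrist_force: [-6.2, 0.4, 5.4]
width: 0.0169
tcp_pos: [0.6068, -0.0157, 0.013]
wrist_force: [-3.9, 0.1, -0.2]
width: 0.0173
[0.05455191 0.80972463 0.03824478] [ 0.60679753 -0.01574172  0.01297723] [ 1.79997629e+02  4.12056037e-02 -7.51662258e+00]
```

Now -3.9 N, which fits the spring, with no downward load. I'll press on in 1 mm steps with a slightly firmer grip.

```bash
python3 -m handwheel '[[0.003,0,-0.0003,0,0,0],[0.003,0,-0.0003,0,0,0],[0.003,0,-0.0003,0,0,0]]' -1 40 | egrep 'tcp|wrist|width'; for i in 1 2 ; do python3 -m handwheel '[[0.003,0,-0.0003,0,0,0],[0.003,0,-0.0003,0,0,0],[0.003,0,-0.0003,0,0,0]]' | egrep 'tcp|wrist'; done
```

```text
tcp_pos: [0.6079, -0.0159, 0.0132]
wrist_force: [-4.6, 0.2, -1.6]
width: 0.0171
tcp_pos: [0.6088, -0.016, 0.0134]
wrist_force: [-4.2, -0.3, -1.7]
tcp_pos: [0.6097, -0.0161, 0.0134]
wrist_force: [-4.6, 0.2, -0.8]
```

```bash
for i in 1 2 ; do python3 -m handwheel '[[0.003,0,0,0,0,0],[0.003,0,0,0,0,0],[0.003,0,0,0,0,0]]' | egrep 'tcp|wrist'; done
```

```text
tcp_pos: [0.6104, -0.0162, 0.0134]
wrist_force: [-4.4, 0.8, -0.5]
tcp_pos: [0.6113, -0.0163, 0.0134]
wrist_force: [-5.8, 0.1, -0.7]
```

```bash
for i in 1 2 ; do python3 -m handwheel '[[0.0015,0,0,0,0,0],[0.0015,0,0,0,0,0],[0.0015,0,0,0,0,0]]' | egrep 'tcp|wrist'; done
```

```text
tcp_pos: [0.6117, -0.0164, 0.0134]
wrist_force: [-6.6, 0.0, -0.4]
tcp_pos: [0.6118, -0.0164, 0.0133]
wrist_force: [-6.7, 1.1, -1.3]
```

```bash
for i in 1 2 ; do python3 -m handwheel '[[0.001,0,0,0,0,0],[0.001,0,0,0,0,0],[0.001,0,0,0,0,0],[0.001,0,0,0,0,0]]' | egrep 'tcp|wrist|width'; done
```

```text
tcp_pos: [0.6119, -0.0164, 0.0132]
wrist_force: [-8.2, 1.3, -0.7]
width: 0.0171
tcp_pos: [0.6119, -0.0164, 0.013]
wrist_force: [-9.2, 1.4, 0.4]
width: 0.0173
```

```bash
python3 -m handwheel '[[0.0015,0,-0.0003,0,0,0],[0.0015,0,-0.0003,0,0,0],[0.0015,0,-0.0003,0,0,0],[0.0015,0,-0.0003,0,0,0]]' | egrep 'tcp|wrist|width'; python3 -m handwheel '[[0,0,0,0,0,0],[0,0,0,0,0,0],[0,0,0,0,0,0],[0,0,0,0,0,0],[0,0,0,0,0,0],[0,0,0,0,0,0],[0,0,0,0,0,0],[0,0,0,0,0,0]]';python3 - <<'E'
from h import *
q,d=eyes.snapshot('side');print(manip.observe()['torque'])
b=cv2.resize(q[180:250,280:400],None,fx=6,fy=6,interpolation=cv2.INTER_CUBIC);cv2.imwrite('pics/c7.png',b)
E
```

```text
tcp_pos: [0.6119, -0.0165, 0.013]
wrist_force: [-10.5, 1.5, -0.2]
width: 0.0171
clock: 15.23
tcp_pos: [0.6119, -0.0165, 0.013]
orientation: [180.0, 0.2, -7.5]
wrist_force: [-11.5, 1.8, -0.1]
width: 0.0172
gripper_force: 40.0
[ 0.26008106  2.0504804  -0.00224525]
```

View pics/c7.png

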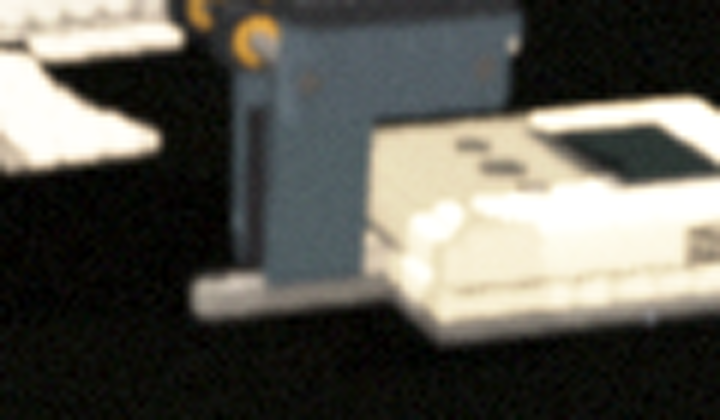

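The side crop shows the finger (365,250) still clear of the reader front (~385,250) and the cassette flat under the lip. Seat travel was about 8.3 mm, then the force rose rigidly to a steady 11.5 N, so the cassette is home.

```bash
python3 -c "
from station import manip;print(manip.hand_in())"
```

```text
the job is handed in; nothing more can be done
None
```

The job is handed in at about 15 s: the lone white cassette is in the reader, flat with its well outside, and still held against the hard stop at a steady 11.5 N after about 8.3 mm of seat travel.

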